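# Clamp a circuit module in a hand-pumped board fixture

## Robot

A 6-joint arm with a two-finger parallel gripper is mounted at the origin on the work surface. World frame = base frame: x ahead of the robot, y to its left, z up, the work surface at z = 0. Lengths are in mm, angles in rad, forces in N, time in s.
With the tool pointing down it reaches from about 350 to 975 mm from the base axis. Payload 7.1 kg.
Tool frame: the origin (TCP) lies on the front face of the gripper's body, between the roots of the fingers; the fingertips stand 80 mm ahead of it and the grasp point (between the pads) lies 61 mm ahead of it (ctrl.tcp_to_grasp is the distance from the TCP to the grasp point, in mm); z points along the fingers, y is the direction in which the jaws open and shut (so a half turn about z gives the same grasp; the last joint's range is limited). The gripper opens to 88 mm and grips with 3 to 60 N. Pads are 20 mm wide; open, the fingers measure 115 mm over their backs; the gripper's body (75 mm by 178 mm) begins 61 mm behind the grasp point.
Start: joints at [1.212, 0.423, 1.63, -0, 1.089, -0.019], TCP at [208.28, 589.258, 302.675] pointing down, gripper open.
Joint ranges: [-3, 3], [-0.9, 2.11], [0.09, 2.58], [-1.31, 4.45], [0.11, 2.69], [-2.54, 2.54]. Speed limits (rad/s): [2.39, 2.39, 3.01, 3.14, 3.14, 3.14].

## Interface

Orientations are given as a rotation vector (axis times angle).
In Python, from workcell import telemetry, get_image, ctrl gives the robot as it stands.
- The arm moves only by the tool send_rows, never from a script. Its argument "rows" is a list of rows, each a list of 5 numbers: the shift along the tool's x, y, z in m, then the turn about the tool's z in rad, then the opening, from -1 (shut) to 1 (fully open). A call has 1 to 5 rows; each row shifts and turns the commanded pose from where the row before left it, along the tool's axes as they then stand; what a row does not reach is not made up. A row lasts 1/10 s, in which the tool goes at most 50 mm and 8.59 degrees, less where a joint would pass 70% of its speed; a pose out of reach is approached as far as the arm can. A call with a gripper value outside its range is refused whole. The fingers move at their own pace and stop on an object; the grip force is fixed at half the most. Time passes only in rows, so rows that do not move let the fingers close. It gives the time, the measured TCP pose, the force and the opening at its end, in the units of the state.
- telemetry.get_obs(): the state, without advancing time (a new reading comes with each control period).
- get_image(name): name is "scene" or "top"; returns a dict with "color" (480x640x3 uint8, blue, green, red), "z_map" (480x640 float32, mm along the optical axis (not along the pixel's ray), 0 where there is no reading), "camera_matrix" (3x3 intrinsics, pixels), "rvec" (rotation vector, rad) and "tvec" (3), from world to camera coordinates, as OpenCV has them. Camera axes: x right, y down, z forward; pixel columns grow to the right and rows downward; lengths in mm; the calibration is good to about 2 mm. A picture is of the moment at which its call begins.
- ctrl.close_job(): hands the job in, once; it reports no verdict.
The state is a dict: "t": time; "qpos": joint angles; "qvel": joint speeds; "joint_torque": joint torques, N m; "ee_pos": TCP position; "orientation": TCP orientation; "ft_force": force on the tool from outside, world axes, zero at the start; "moment": the same for the moment, N m; "width": finger opening in mm.
Only numpy, scipy, OpenCV 4.12 (cv2) and the standard library are available. Lean on these libraries where they do the work, as an engineer would, in place of code of your own. Each camera call takes 0.05 s, during which the arm holds its last target.

## Task

Push the circuit module along its channel until it is fully home against the stop, then pump the fixture's spring plunger with the fingertips, stroke after stroke, until the indicator pin stands fully out, and let the plunger come back up. Slide the module without lifting it, leave the pin itself untouched, and leave the other things on the bench where they are.

Things in the scene. Friction and masses are not known exactly. Their poses are not given: they have to be found in the camera images.
- fixture: clamping fixture bolted to the bench: aluminium base plate 170 (x) x 300 (y) x 12 mm. Origin: centre of the plate's underside. In its frame, on the plate: the module's channel runs along y at x = 0; the hand pump, a grey cylinder 60 mm across, 72 mm tall over the bench, stands at (0, +108) mm, the plunger on its top; the pin's grey tower, 32 mm across, 62 mm tall, at (+62, +108) mm
- channel (a point): mouth of the channel at its open -y end (fixture x = 0, y = -140 mm, on the plate's top); axes as the fixture's. Two dark rails, 10 mm tall, 83 mm apart, run from here 170 mm along +y to the stop bar
- stop_face (a point): middle of the stop bar's face that the module must meet, at the plate's top (fixture x = 0, y = +30 mm); axes as the fixture's: push the module towards +y. The bar is 8 mm tall; above it a fixed steel clamp lip with two bolt heads (top 38 mm above the bench) overhangs the channel by 16 mm; the module's bare front edge slides in under it
- module: circuit module lying loose in the channel, 0.2 to 0.5 kg: green board on an aluminium base, 80 (x) x 90 (y) x 8 mm, a finned heat sink (60 mm along x, 18 mm thick, top 34 mm above the underside) along its rear (-y) edge, flush with it; parts 26 mm tall in the middle. Origin: centre of the underside; axes as the fixture's. Starts 30 to 60 mm short of the stop; slides with a few newtons
- module_front (a point): middle of the module's front edge, at its underside: on point stop_face when fully home
- module_rear (a point): middle of the heat sink's rear face, 21 mm above the module's underside: the place to push, towards the module's +y
- plunger_top (a point): centre of the top of the plunger's black round cap, 46 mm across, 12 mm thick; 112 mm above the bench when up. Push it straight down
- plunger (a joint): how far the plunger is pressed, m: 0 up, 0.025 fully down. A spring returns it in about half a second; it takes about 9 N to start and 15 N fully down
- pin: the indicator pin, an upright steel rod 15 mm across on the tower; not to be touched. Origin: on its axis, level with the tower's top when the pin is fully in; it rises with the pin
- pin_top (a point): centre of the pin's top end: 65 mm above the bench when fully in, 89 mm when fully out, at its stop, where a dark ring shows round its foot. Starts 0 to 10 mm out. Each full plunger stroke raises it 4 to 5 mm during the push down (a part stroke: a bit under a fifth of its length); it stays there as the plunger returns. Extra strokes do no harm
- spool: bystander: small steel reel standing on the fixture's base plate beside the far rail, 26 mm across, 28 mm tall; origin: centre of its underside
- screwdriver: bystander: screwdriver 160 mm long lying on the table just off the fixture's near side; origin near its middle, on the table
- wrench: bystander: spanner 130 mm long lying on the table just off the fixture's far side; origin near its middle, on the table
- meter: bystander: handheld meter, 150 x 80 x 40 mm, lying on the table; origin: centre of its underside
- breadboard: bystander: white breadboard 55 x 165 x 13 mm on the table; origin: centre of its underside
- cleaner: bystander: small white bottle, 48 mm across, 110 mm tall; origin: centre of its underside
- parts_tray: bystander: open grey tray with compartments, 100 x 140 x 30 mm; origin: centre of its underside
There are look-alikes about, which are no part of the job. Of the things that look like the module, the middle-sized one is meant.

How it is judged:
By the outcome, as a careful person would: the job done as asked, in the order asked, and still so for the second after the job is handed in, with the robot touching nothing.
It also fails if it takes over 54 s, if anything falls off the work surface, if the arm or the gripper's body presses on something with over 40 N, if the wrist force passes 120 N, or if a joint passes its speed limit or range.

## Working session

There is one attempt and no reset: what is moved stays moved. The work goes in short steps, Python scripts to look and compute and a tool call to move; the robot and the scene stay as the last step left them, time stands still between calls to the robot, and variables do not carry over. Pictures are saved under pics/ and viewed, and the job is handed in when it is done.

Besides the shell and the picture viewer there is one more tool, called as name(argument=value, ...) on one line, values as JSON. send_rows: Moves the arm, as the interface text tells. Its arguments: {"type":"object","properties":{"rows":{"type":"array"}},"required":["rows"]}

```bash
mkdir -p pics; cat > h.py <<'E'
import numpy as np, cv2
from workcell import telemetry, get_image, ctrl
def grab(n,f):
    d=get_image(n); cv2.imwrite(f'pics/{f}.png',d['color']); np.savez(f'pics/{f}.npz',**d); return d
def pts(d):
    z=d['z_map'];K=d['camera_matrix'];R=cv2.Rodrigues(np.array(d['rvec'],float))[0];t=np.array(d['tvec'],float).reshape(3)
    v,u=np.mgrid[:480,:640]; P=np.stack([(u-K[0,2])*z/K[0,0],(v-K[1,2])*z/K[1,1],z],-1)
    W=(P-t)@R; W[z==0]=np.nan; return W
def ray(d,u,v,h):
    K=d['camera_matrix'];R=cv2.Rodrigues(np.array(d['rvec'],float))[0];t=np.array(d['tvec'],float).reshape(3)
    c=-R.T@t; r=R.T@np.linalg.inv(K)@np.array([u,v,1.]); return c+r*(h-c[2])/r[2]
E
python3 - <<'E'
from h import *
for n in('scene','top'):
    d=grab(n,n+'0'); R=cv2.Rodrigues(np.array(d['rvec'],float))[0]; print(n,-R.T@np.array(d['tvec']).ravel())
o=telemetry.get_obs();print(o)
E
```

```text
scene [1536.96800934 -426.98710419  783.00310985]
top [ 386.68737115  -10.76762587 1221.74288564]
{'t': 0.1, 'qpos': array([ 1.21199100e+00,  4.23780186e-01,  1.63062885e+00, -1.88912872e-05,
        1.08861639e+00, -1.90060819e-02]), 'qvel': array([ 0.00052395, -0.00234467, -0.0008966 ,  0.00033074, -0.00175282,
        0.00099239]), 'joint_torque': array([-7.09801334e-04, -5.45613885e+01, -2.74325091e+01,  6.45696837e-02,
        1.87888148e-02, -5.62158925e-05]), 'ee_pos': array([208.15089039, 588.88766628, 301.96351293]), 'orientation': array([-5.31134802e-01, -3.09611178e+00,  2.21531415e-03]), 'ft_force': array([0.41010766, 0.13369375, 0.15541892]), 'moment': array([0.03185001, 0.01908463, 0.0427966 ]), 'width': 87.93723888436224}
```

View pics/scene0.png

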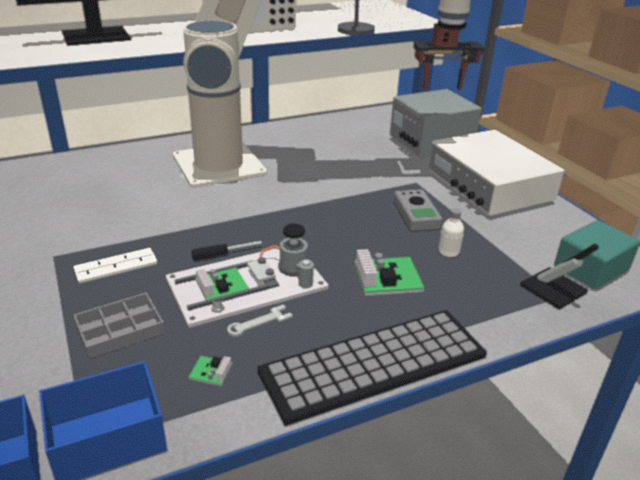

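View pics/top0.png

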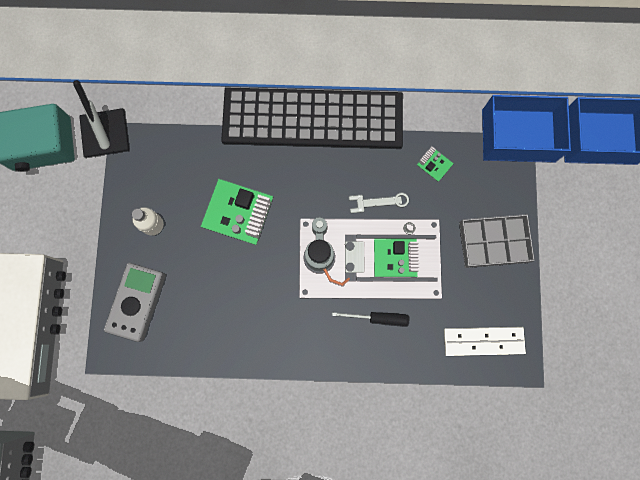

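The top view shows three boards: large at (237,211), small at (435,163), and middle-sized at (397,258), which lies in the fixture's channel. The middle one fits the description. The pump cap is at (319,254), the pin tower at (320,226), and the spool at (409,228). Next I'll crop in and measure.

```bash
python3 - <<'E'
from h import *
d=dict(np.load('pics/top0.npz'));s=dict(np.load('pics/scene0.npz'))
im=d['color'];cv2.imwrite('pics/c1.png',cv2.resize(im[205:310,290:450],(800,525),interpolation=cv2.INTER_CUBIC))
cv2.imwrite('pics/c2.png',cv2.resize(s['color'][215:335,160:340],(800,533),interpolation=cv2.INTER_CUBIC))
W=pts(d)
# plate
m=(abs(W[...,2]-12)<4)&(im.min(-1)>180); m[:, :290]=0;m[:,450:]=0; m[310:]=0; m[:205]=0
c=np.argwhere(m)[:,::-1].astype(np.float32)
P=np.array([ray(d,u,v,12)[:2] for u,v in c],np.float32); print('plate',cv2.minAreaRect(P))
for n,(u,v) in dict(cap=(319,254),tower=(320,226),module=(397,258),spool=(409,228),large=(237,211)).items(): print(n,W[v,u])
# cap
m=(abs(W[...,2]-112)<6); m[:, :290]=0;m[:,450:]=0;m[310:]=0;m[:205]=0
c=np.argwhere(m)[:,::-1].astype(np.float32);print('cap',len(c),cv2.minEnclosingCircle(np.array([ray(d,u,v,112)[:2] for u,v in c],np.float32)),np.nanmedian(W[m],0))
m=(W[...,2]>57)&(W[...,2]<95);m[:, :305]=0;m[:,335:]=0;m[237:]=0;m[:205]=0
print(np.round(W[m][:,2]),np.round(np.argwhere(m).mean(0)))
# green board
h=cv2.cvtColor(im,cv2.COLOR_BGR2HSV);m=cv2.inRange(h,(45,80,60),(80,255,255))>0;m[:, :365]=0;m[:,450:]=0;m[310:]=0;m[:225]=0
c=np.argwhere(m)[:,::-1]; P=np.array([ray(d,u,v,20)[:2] for u,v in c],np.float32);print('board',cv2.minAreaRect(P))
m=(abs(W[...,2]-46)<5);m[:, :385]=0;m[:,430:]=0;m[300:]=0;m[:232]=0
c=np.argwhere(m)[:,::-1]; P=np.array([ray(d,u,v,46)[:2] for u,v in c],np.float32);print('sink',cv2.minAreaRect(P))
E
```

```text
plate ((578.0167236328125, -110.93234252929688), (198.0594940185547, 297.89605712890625), 1.658462643623352)
cap [552.40142824  -3.72517227 110.08579004]
tower [616.48294299  -3.81860618  68.53841527]
module [ 562.18134946 -167.9471428    19.12486695]
spool [ 629.29498993 -194.57371978    9.87749788]
large [656.85955393 177.20915585   6.10369466]
cap 405 ((558.6729125976562, -3.4080653190612793), 22.601091384887695) [559.17958885  -3.49360505 110.4320125 ]
[58. 58. 58. 62. 64. 58. 63. 61. 62. 60. 58. 59. 57. 61. 61. 61. 65. 58.
 57. 62. 61. 57. 60. 58. 60. 60. 62. 63. 63. 59. 61. 62. 60. 65. 68. 66.
 69. 62. 59. 62. 59. 60. 59. 59. 65. 66. 68. 66. 66. 67. 65. 59. 62. 60.
 58. 58. 57. 60. 60. 71. 67. 66. 67. 66. 63. 67. 64. 65. 61. 60. 61. 62.
 60. 68. 65. 71. 65. 68. 62. 63. 58. 62. 62. 63. 62. 67. 66. 66. 67. 67.
 67. 68. 61. 59. 61. 58. 63. 62. 61. 62. 64. 65. 67. 69. 69. 67. 68. 59.
 62. 60. 59. 60. 60. 61. 57. 63. 67. 69. 65. 68. 72. 62. 63. 61. 68. 61.
 63. 58. 65. 60. 61. 61. 62. 65. 60. 60. 59. 61. 60. 66. 59. 58. 59. 58.
 59. 60. 61. 59. 60. 58. 58. 63. 60. 60. 60. 59. 62. 60. 63. 62. 60. 60.
 58. 57. 58. 62. 61. 58.] [225. 319.]
board ((564.2442626953125, -163.8527374267578), (81.01586151123047, 90.07158660888672), 1.519616961479187)
sink ((562.9757080078125, -184.7952880859375), (58.56158447265625, 48.32221221923828), 2.269439220428467)
```

View pics/c1.png

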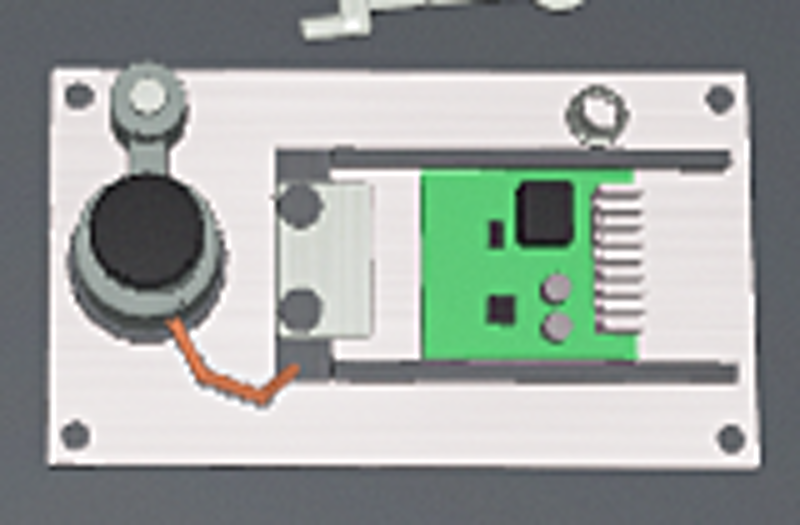

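View pics/c2.png

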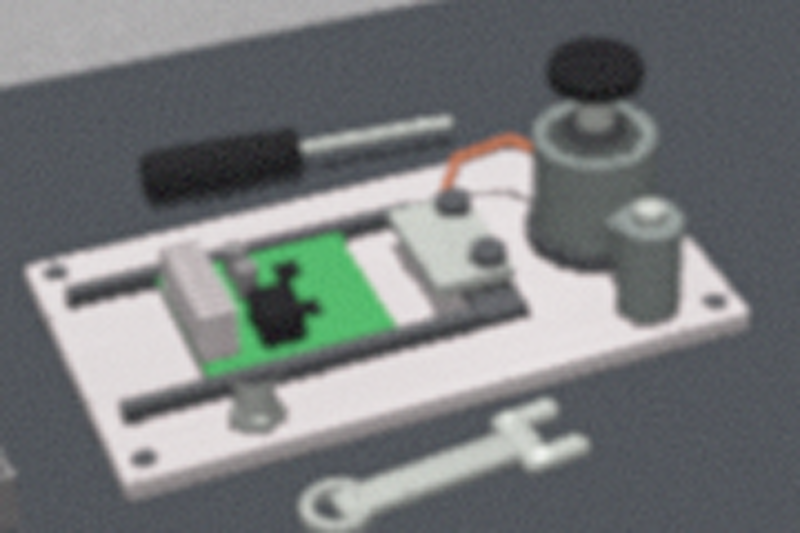

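```bash
python3 - <<'E'
from h import *
d=dict(np.load('pics/top0.npz'))
f=lambda u,v,h:ray(d,290+u/5,205+v/5,h)
for n,L,h in(('holes',[(78,96),(720,98),(75,435),(731,438)],12),('plate corners',[(52,68),(745,72),(760,468),(50,466)],12),('rails',[(730,158),(735,372)],22),('lip edge',[(374,183),(372,338)],30),('board front',[(422,170),(422,360)],20),('board rear', [(634,175),(637,360)],20),('sink rear',[(643,190),(643,333)],46),('pin',[(149,96)],70),('spool',[(602,105)],40)):
    P=np.array([f(u,v,h) for u,v in L]);print(n,P[:,:2].round(1).tolist())
P=np.array([f(u,v,12)[:2] for u,v in [(78,96),(720,98),(75,435),(731,438)]])
print(P.mean(0), [np.degrees(np.arctan2(-(a-b)[0],(a-b)[1])) for a,b in((P[0],P[1]),(P[2],P[3]))])
E
```

```text
holes [[630.8, 27.5], [637.8, -247.8], [485.5, 23.9], [492.2, -251.5]]
plate corners [[642.7, 39.1], [649.6, -258.6], [480.0, -263.6], [472.2, 34.0]]
rails [[609.9, -249.9], [519.0, -251.4]]
lip edge [[593.5, -98.7], [527.9, -98.8]]
board front [[601.4, -119.7], [520.5, -120.7]]
board rear [[601.8, -209.6], [523.1, -210.8]]
sink rear [[590.9, -209.0], [531.3, -208.9]]
pin [[619.9, -3.3]]
spool [[627.6, -192.9]]
[ 561.59975297 -111.97210804] [np.float64(1.4667668011624164), np.float64(1.3961431354676108)]
```

send_rows(rows=[[0,0,0,0.15,-0.5],[0,0,0,0.15,-0.5],[0,0,0,0.15,-0.5],[0,0,0,0.15,-0.5],[0,0,0,0.15,-0.5]])

```text
t: 0.6
ee_pos: [208.2, 589.0, 302.2]
orientation: [1.637, 2.681, -0.001]
ft_force: [0.4, 0.0, -0.3]
width: 51.2
```

send_rows(rows=[[0,0,0,0.15,-0.5],[0,0,0,0.15,-0.5],[0,0,0,0.15,-0.5],[0,0,0,0.006,-0.5],[0,0,0,0,-0.5]])

```text
t: 1.1
ee_pos: [208.2, 589.1, 302.4]
orientation: [2.189, 2.253, -0.001]
ft_force: [-0.8, -0.7, -1.0]
width: 22.1
```

send_rows(rows=[[-0.044,0.0175,0,0,-0.5],[-0.044,0.0175,0,0,-0.5],[-0.044,0.0175,0,0,-0.5],[-0.044,0.0175,0,0,-0.5],[-0.044,0.0175,0,0,-0.5]])

```text
t: 1.6
ee_pos: [301.6, 369.8, 302.7]
orientation: [2.189, 2.254, 0.0]
ft_force: [0.9, 0.0, 0.5]
width: 22.1
```

send_rows(rows=[[-0.044,0.0175,0,0,-0.5],[-0.044,0.0175,0,0,-0.5],[-0.044,0.0175,0,0,-0.5],[-0.044,0.0175,0,0,-0.5],[-0.044,0.0175,0,0,-0.5]])

```text
t: 2.1
ee_pos: [394.6, 152.0, 302.9]
orientation: [2.189, 2.253, 0.001]
ft_force: [1.3, 0.3, 0.3]
width: 22.2
```

send_rows(rows=[[-0.044,0.0175,0,0,-0.5],[-0.044,0.0175,0,0,-0.5],[-0.044,0.0175,0,0,-0.5],[-0.044,0.0175,0,0,-0.5],[-0.044,0.0175,0,0,-0.5]])

```text
t: 2.6
ee_pos: [487.6, -66.0, 302.9]
orientation: [2.19, 2.252, 0.001]
ft_force: [0.9, 0.5, -0.7]
width: 22.3
```

send_rows(rows=[[-0.044,0.0175,0,0,-0.5],[-0.044,0.0175,0,0,-0.5],[-0.044,0.0175,0,0,-0.5],[-0.044,0.0175,0,0,-0.5],[0,0,0,0,-0.5]])

```text
t: 3.1
ee_pos: [563.3, -243.0, 302.6]
orientation: [2.192, 2.247, 0.0]
ft_force: [0.2, -0.3, 0.3]
width: 22.1
```

send_rows(rows=[[0,0.001,0.045,0,-0.5],[0,0,0.045,0,-0.5],[0,0,0.045,0,-0.5],[0,0,0.04,0,-0.5],[0,0,0.017,0,-0.5]])

```text
t: 3.6
ee_pos: [560.4, -236.8, 107.0]
orientation: [-2.186, -2.248, 0.003]
ft_force: [-0.1, -0.5, -0.1]
width: 22.0
```

send_rows(rows=[[0.005,0,0,0,-0.5],[0.005,0,0,0,-0.5],[0,0,0,0,-0.5]])

```text
t: 3.9
ee_pos: [563.5, -227.8, 112.8]
orientation: [2.19, 2.248, 0.002]
ft_force: [-0.7, -0.2, -0.5]
width: 21.9
```

```bash
python3 - <<'E'
from h import *
d=grab('scene','s1');cv2.imwrite('pics/s1c.png',cv2.resize(d['color'][190:340,140:360],(800,545),interpolation=cv2.INTER_CUBIC))
o=telemetry.get_obs();print(o['ee_pos'],o['ft_force'])
E
```

```text
[ 563.5424067  -228.07012229  112.90428396] [ 0.68227904  1.00201253 -0.38046114]
```

View pics/s1c.png

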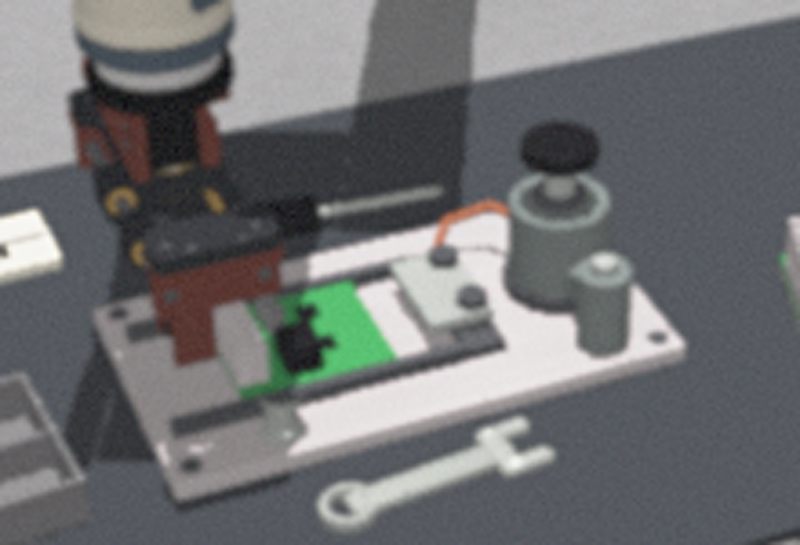

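The fingertips stand right behind the heat sink, at crop (200,350). Pushing gently.

send_rows(rows=[[0.004,0,0.001,0,-0.5],[0.004,0,0.001,0,-0.5],[0.004,0,0,0,-0.5],[0.004,0,0,0,-0.5],[0.004,0,0,0,-0.5]])

```text
t: 4.45
ee_pos: [562.2, -208.2, 109.1]
orientation: [2.193, 2.248, 0.0]
ft_force: [0.4, -3.3, 2.4]
width: 21.7
```

send_rows(rows=[[0.004,0,0,0,-0.5],[0.004,0,0,0,-0.5],[0.004,0,0,0,-0.5],[0.003,0,0,0,-0.5],[0,0,0,0,-0.5]])

```text
t: 4.95
ee_pos: [561.1, -192.4, 108.4]
orientation: [-2.192, -2.248, 0.0]
ft_force: [-0.0, -1.4, -0.1]
width: 22.1
```

```bash
python3 - <<'E'
from h import *
d=grab('top','t2');cv2.imwrite('pics/t2c.png',cv2.resize(d['color'][205:310,290:450],(800,525),interpolation=cv2.INTER_CUBIC))
o=telemetry.get_obs();print(o['ee_pos'],o['ft_force'])
E
```

```text
[ 561.03846662 -192.49018569  108.32692011] [-0.16309372  1.29192867  0.33356332]
```

View pics/t2c.png

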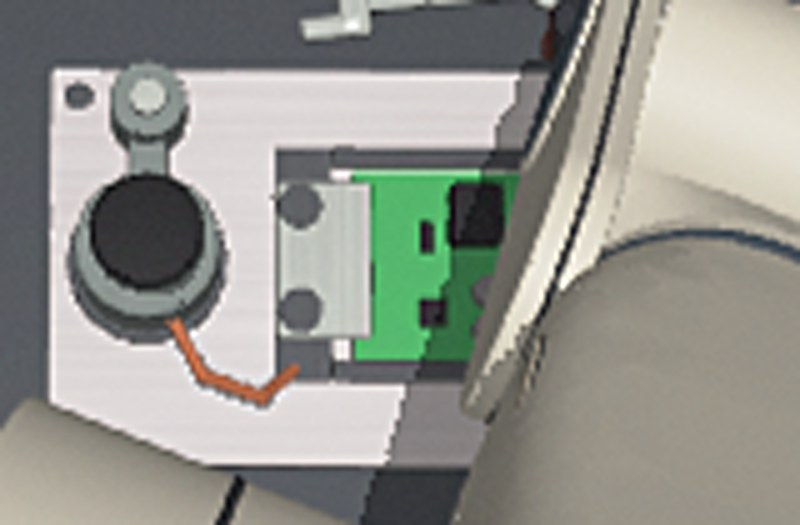

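The front edge is at crop x≈353 and the stop at x≈332, so about 9 mm is left.

send_rows(rows=[[0.002,0,0,0,-0.5],[0.002,0,0,0,-0.5],[0.002,0,0,0,-0.5],[0.0,0,0,0,-0.5]])

```text
t: 5.4
ee_pos: [561.0, -186.7, 108.4]
orientation: [-2.193, -2.248, 0.0]
ft_force: [0.1, 0.1, -0.5]
width: 21.9
```

send_rows(rows=[[0.001,0,0,0,-0.5],[0.001,0,0,0,-0.5],[0.001,0,0,0,-0.5]])

```text
t: 5.7
ee_pos: [561.2, -184.2, 108.7]
orientation: [2.194, 2.249, -0.0]
ft_force: [0.9, -1.7, -0.4]
width: 22.0
```

send_rows(rows=[[0.001,0,0,0,-0.5],[0.001,0,0,0,-0.5]])

```text
t: 5.9
ee_pos: [561.2, -183.0, 108.8]
orientation: [2.192, 2.249, -0.001]
ft_force: [-1.5, -11.2, 0.6]
width: 21.5
```

Force is rising, so I'll confirm it's the stop.

send_rows(rows=[[0.001,0,0,0,-0.5],[0,0,0,0,-0.5]])

```text
t: 6.1
ee_pos: [561.2, -182.8, 109.1]
orientation: [2.191, 2.248, -0.002]
ft_force: [-2.4, -12.2, -0.3]
width: 22.2
```

send_rows(rows=[[0.0005,0,0,0,-0.5],[0,0,0,0,-0.5]])

```text
t: 6.3
ee_pos: [561.2, -182.8, 109.2]
orientation: [2.191, 2.248, -0.003]
ft_force: [-3.3, -14.9, 0.9]
width: 22.1
```

```bash
python3 - <<'E'
from h import *
d=grab('top','t3');cv2.imwrite('pics/t3c.png',cv2.resize(d['color'][205:310,290:450],(800,525),interpolation=cv2.INTER_CUBIC))
o=telemetry.get_obs();print(o['ee_pos'],o['ft_force'])
E
```

```text
[ 561.2160954  -182.74184161  109.14541125] [ -3.33298985 -13.55115415   0.19949491]
```

View pics/t3c.png

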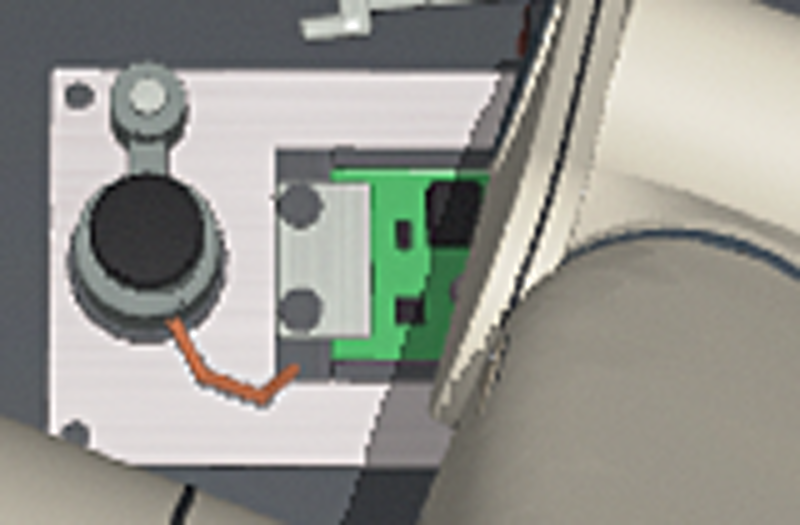

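The board front is flush with the stop at crop x≈332, at both corners, and the push has stalled at about 14 N. I'll back off, rise and go to the plunger with the fingers shut.

send_rows(rows=[[-0.005,0,0,0,-0.5],[-0.01,0,0,0,-0.5],[-0.015,0,0,0,-0.5],[0,0,0,0,-0.5],[0,0,-0.03,0,-1]])

```text
t: 6.85
ee_pos: [559.7, -210.5, 135.7]
orientation: [-2.19, -2.243, 0.004]
ft_force: [-0.2, 0.4, -1.0]
width: 17.5
```

send_rows(rows=[[0,0,-0.04,0,-1],[0,0,-0.04,0,-1],[0,0,-0.03,0,-1],[0,0,0,0,-1],[0,0,0,0,-1]])

```text
t: 7.35
ee_pos: [561.9, -210.7, 249.1]
orientation: [2.193, 2.248, 0.001]
ft_force: [-0.3, -0.3, -0.7]
width: 0.0
```

```bash
python3 - <<'E'
from h import *
d=grab('top','t4');cv2.imwrite('pics/t4c.png',cv2.resize(d['color'][205:310,290:450],(800,525),interpolation=cv2.INTER_CUBIC))
d=grab('scene','s4');cv2.imwrite('pics/s4c.png',cv2.resize(d['color'][190:340,140:360],(800,545),interpolation=cv2.INTER_CUBIC))
o=telemetry.get_obs();print(o['ee_pos'],o['orientation'],o['ft_force'])
E
```

```text
[ 561.1045831  -210.32183301  247.29152556] [-2.19198463e+00 -2.24733094e+00  1.35829059e-03] [-0.53831908 -0.02886368  0.64797108]
```

View pics/s4c.png

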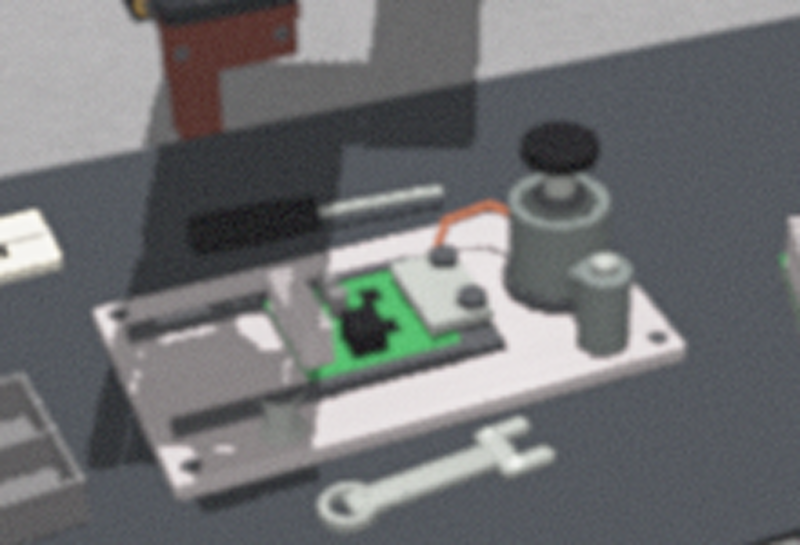

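send_rows(rows=[[0.041,0.003,0,0,-1],[0.041,0,0,0,-1],[0.041,0,0,0,-1],[0.041,0,0,0,-1],[0.041,0,0,0,-1]])

```text
t: 7.95
ee_pos: [558.7, -4.1, 246.9]
orientation: [-2.192, -2.247, 0.003]
ft_force: [0.8, 0.1, -0.2]
width: 0.5
```

send_rows(rows=[[0.001,0,0.02,0,-1],[0,0,0.015,0,-1],[0,0,0,0,-1],[0,0,0,0,-1]])

```text
t: 8.35
ee_pos: [559.2, -4.7, 212.6]
orientation: [-2.192, -2.247, 0.003]
ft_force: [0.3, -0.4, 0.1]
width: 0.3
```

```bash
python3 - <<'E'
from h import *
d=grab('scene','s5');cv2.imwrite('pics/s5c.png',cv2.resize(d['color'][190:340,180:400],(800,545),interpolation=cv2.INTER_CUBIC))
o=telemetry.get_obs();print(o['ee_pos'],o['orientation'],o['ft_force'])
E
```

```text
[559.64142863  -4.86405415 213.2869654 ] [-2.19339045e+00 -2.24795073e+00  1.20184646e-03] [-0.81646827 -1.10237796  0.54641665]
```

View pics/s5c.png

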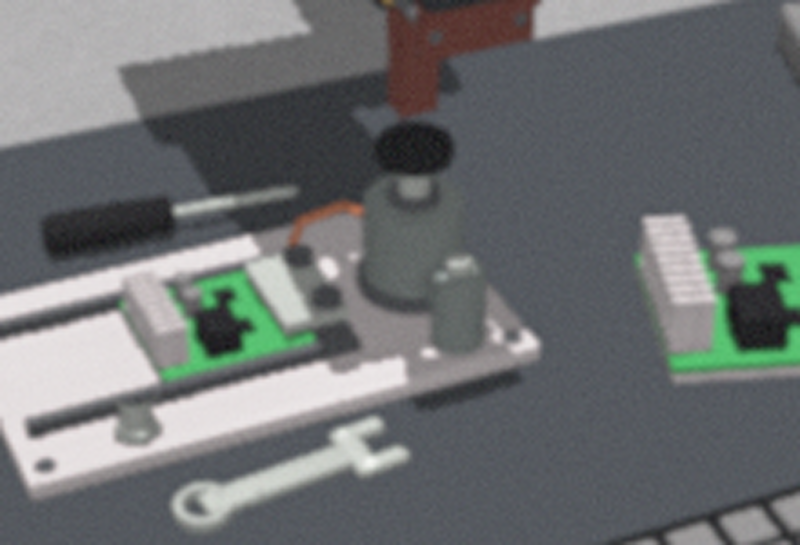

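The shut fingertips stand centred over the cap, at crop (413,110). I'll do the first stroke slowly.

send_rows(rows=[[0.001,0,0.01,0,-1],[0,0,0.01,0,-1],[0,0,0.006,0,-1],[0,0,0.006,0,-1],[0,0,0,0,-1]])

```text
t: 8.9
ee_pos: [560.0, -3.9, 181.6]
orientation: [2.193, 2.248, 0.001]
ft_force: [-0.5, -0.3, 9.2]
width: 0.2
```

send_rows(rows=[[0,0,0.005,0,-1],[0,0,0.005,0,-1],[0,0,0.002,0,-1],[0,0,0,0,-1]])

```text
t: 9.3
ee_pos: [560.1, -3.9, 170.2]
orientation: [2.193, 2.248, 0.001]
ft_force: [-3.6, -0.4, 11.5]
width: 0.4
```

send_rows(rows=[[0,0,0.002,0,-1],[0,0,0.002,0,-1],[0,0,0,0,-1]])

```text
t: 9.6
ee_pos: [560.1, -3.8, 167.2]
orientation: [2.193, 2.248, 0.001]
ft_force: [-5.8, -0.2, 19.8]
width: 0.4
```

send_rows(rows=[[0,0,-0.017,0,-1],[0,0,-0.017,0,-1],[0,0,0,0,-1],[0,0,0,0,-1],[0,0,0,0,-1]])

```text
t: 10.1
ee_pos: [559.1, -3.7, 198.6]
orientation: [-2.193, -2.248, 0.002]
ft_force: [1.6, -0.1, 0.2]
width: 0.3
```

send_rows(rows=[[0,0,0,0,-1],[0,0,0.014,0,-1],[0,0,0.012,0,-1],[0,0,0.008,0,-1],[0,0,0,0,-1]])

```text
t: 10.6
ee_pos: [560.7, -3.7, 167.2]
orientation: [2.192, 2.248, 0.002]
ft_force: [-5.6, 0.5, 26.6]
width: 0.7
```

```bash
python3 - <<'E'
from h import *
o=telemetry.get_obs();print(o['ee_pos'],o['ft_force'])
d=grab('scene','s6');cv2.imwrite('pics/s6c.png',cv2.resize(d['color'][215:315,260:370],(660,600),interpolation=cv2.INTER_CUBIC))
E
```

```text
[560.74515604  -3.65042422 167.19720706] [-5.6226685   0.48298411 26.55548432]
```

View pics/s6c.png

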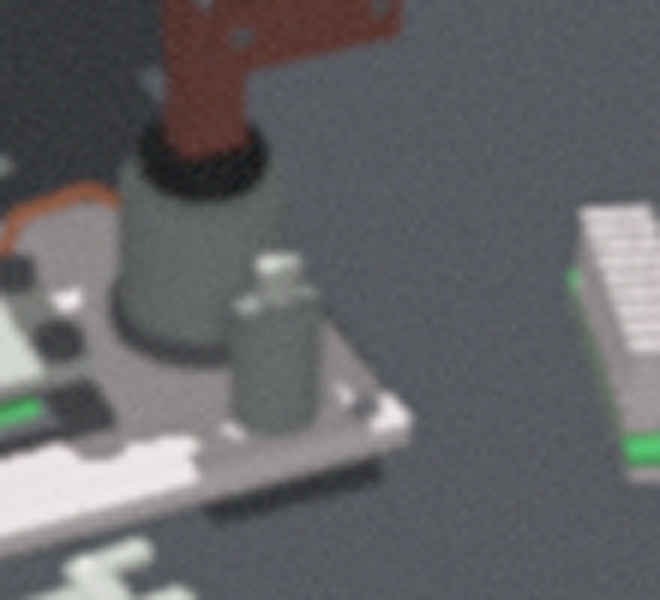

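The plunger is fully down, with the cap on the pump at crop (205,165), and the pin has visibly risen at (278,270). Continuing.

send_rows(rows=[[0,0,-0.017,0,-1],[0,0,-0.017,0,-1],[0,0,0,0,-1],[0,0,0,0,-1],[0,0,0,0,-1]])

```text
t: 11.15
ee_pos: [559.0, -3.6, 198.2]
orientation: [-2.192, -2.248, 0.002]
ft_force: [-0.9, -0.2, -0.5]
width: 0.4
```

send_rows(rows=[[0,0,0,0,-1],[0,0,0.014,0,-1],[0,0,0.012,0,-1],[0,0,0.008,0,-1],[0,0,0,0,-1]])

```text
t: 11.65
ee_pos: [560.7, -3.7, 167.2]
orientation: [2.193, 2.248, 0.002]
ft_force: [-5.2, 0.7, 25.7]
width: 0.3
```

send_rows(rows=[[0,0,-0.017,0,-1],[0,0,-0.017,0,-1],[0,0,0,0,-1],[0,0,0,0,-1],[0,0,0,0,-1]])

```text
t: 12.15
ee_pos: [559.0, -3.6, 198.2]
orientation: [-2.192, -2.248, 0.002]
ft_force: [0.3, -0.7, 0.5]
width: 0.9
```

send_rows(rows=[[0,0,0,0,-1],[0,0,0.014,0,-1],[0,0,0.012,0,-1],[0,0,0.008,0,-1],[0,0,0,0,-1]])

```text
t: 12.65
ee_pos: [560.7, -3.6, 167.2]
orientation: [2.192, 2.248, 0.002]
ft_force: [-5.4, -0.4, 24.8]
width: 0.4
```

send_rows(rows=[[0,0,-0.017,0,-1],[0,0,-0.017,0,-1],[0,0,0,0,-1],[0,0,0,0,-1],[0,0,0,0,-1]])

```text
t: 13.15
ee_pos: [559.0, -3.6, 198.2]
orientation: [-2.192, -2.248, 0.002]
ft_force: [1.1, -0.0, -1.4]
width: 0.6
```

send_rows(rows=[[0,0,0,0,-1],[0,0,0.014,0,-1],[0,0,0.012,0,-1],[0,0,0.008,0,-1],[0,0,0,0,-1]])

```text
t: 13.65
ee_pos: [560.7, -3.7, 167.2]
orientation: [2.193, 2.248, 0.002]
ft_force: [-5.5, -0.4, 25.2]
width: 0.3
```

```bash
python3 - <<'E'
from h import *
o=telemetry.get_obs();print(o['ee_pos'],o['ft_force'])
d=grab('scene','s7');cv2.imwrite('pics/s7c.png',cv2.resize(d['color'][215:315,260:370],(660,600),interpolation=cv2.INTER_CUBIC))
E
```

```text
[560.70965325  -3.66592253 167.16545122] [-5.45964601 -0.35278386 25.19046247]
```

View pics/s7c.png

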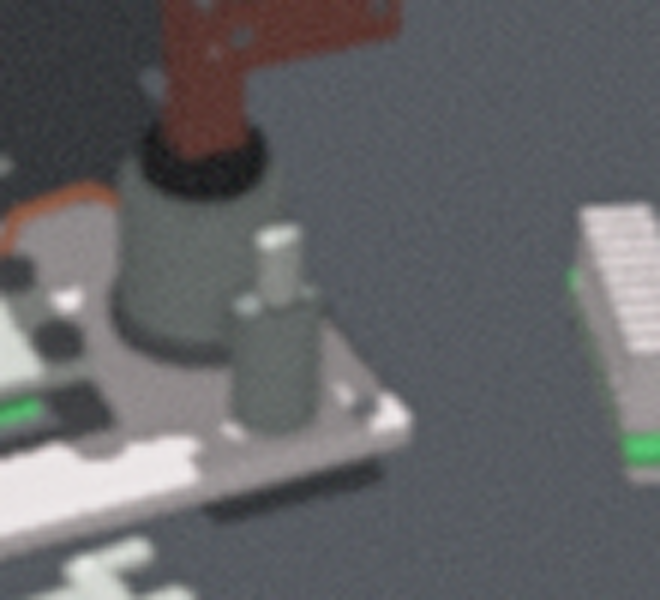

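The pin top has moved from crop y≈260 to y≈233. No dark ring shows yet, so more strokes are needed.

send_rows(rows=[[0,0,-0.017,0,-1],[0,0,-0.017,0,-1],[0,0,0,0,-1],[0,0,0,0,-1],[0,0,0,0,-1]])

```text
t: 14.2
ee_pos: [559.0, -3.7, 198.2]
orientation: [-2.192, -2.248, 0.002]
ft_force: [-0.4, 0.4, 0.3]
width: 0.4
```

send_rows(rows=[[0,0,0,0,-1],[0,0,0.014,0,-1],[0,0,0.012,0,-1],[0,0,0.008,0,-1],[0,0,0,0,-1]])

```text
t: 14.7
ee_pos: [560.7, -3.7, 167.2]
orientation: [2.192, 2.248, 0.002]
ft_force: [-5.4, 0.6, 24.8]
width: 0.5
```

```bash
python3 - <<'E'
from h import *
d=grab('scene','s8');cv2.imwrite('pics/s8c.png',cv2.resize(d['color'][215:315,260:370],(660,600),interpolation=cv2.INTER_CUBIC))
E
```

send_rows(rows=[[0,0,-0.017,0,-1],[0,0,-0.017,0,-1],[0,0,0,0,-1],[0,0,0,0,-1],[0,0,0,0,-1]])

```text
t: 15.25
ee_pos: [559.0, -3.6, 198.2]
orientation: [-2.192, -2.248, 0.002]
ft_force: [-0.6, -0.6, -0.4]
width: 0.3
```

send_rows(rows=[[0,0,0,0,-1],[0,0,0.014,0,-1],[0,0,0.012,0,-1],[0,0,0.008,0,-1],[0,0,0,0,-1]])

```text
t: 15.75
ee_pos: [560.7, -3.7, 167.2]
orientation: [2.193, 2.248, 0.002]
ft_force: [-6.2, 1.1, 25.1]
width: 0.1
```

```bash
python3 - <<'E'
from h import *
d=grab('scene','s9');a=cv2.imread('pics/s8.png')
f=lambda i:cv2.resize(i[240:300,285:335],(400,480),interpolation=cv2.INTER_CUBIC)
cv2.imwrite('pics/s9c.png',np.hstack([f(a),f(d['color'])]))
E
```

```text
(no output)
```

View pics/s9c.png

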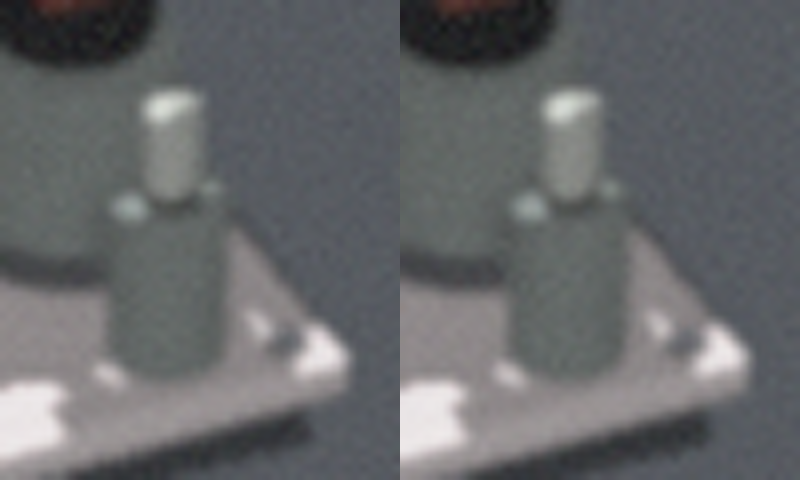

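The pin top is at the same height (crop y≈95) in both frames, so it looks to be at its stop. I'll do one extra stroke, then retreat and look.

send_rows(rows=[[0,0,-0.017,0,-1],[0,0,-0.017,0,-1],[0,0,0,0,-1],[0,0,0,0,-1],[0,0,0,0,-1]])

```text
t: 16.3
ee_pos: [559.0, -3.6, 198.2]
orientation: [-2.192, -2.248, 0.002]
ft_force: [0.5, -0.0, -0.1]
width: 0.9
```

send_rows(rows=[[0,0,0,0,-1],[0,0,0.014,0,-1],[0,0,0.012,0,-1],[0,0,0.008,0,-1],[0,0,0,0,-1]])

```text
t: 16.8
ee_pos: [560.7, -3.7, 167.2]
orientation: [2.193, 2.248, 0.002]
ft_force: [-6.1, -0.8, 26.1]
width: 0.2
```

send_rows(rows=[[0,0,-0.017,0,-1],[0,0,-0.017,0,-1],[0,0,-0.03,0,-1],[0,0,-0.04,0,-1],[0,0,-0.04,0,-1]])

```text
t: 17.3
ee_pos: [559.2, -3.6, 309.2]
orientation: [-2.192, -2.248, 0.003]
ft_force: [0.9, -0.1, 0.1]
width: 0.4
```

send_rows(rows=[[0.04,-0.02,0,0,-1],[0.04,-0.02,0,0,-1],[0.04,-0.02,0,0,-1],[0.04,-0.02,0,0,-1],[0.04,-0.02,0,0,-1]])

```text
t: 17.8
ee_pos: [453.6, 195.0, 308.5]
orientation: [-2.194, -2.248, 0.001]
ft_force: [0.4, -0.4, -1.5]
width: 0.3
```

send_rows(rows=[[0.04,0,0,0,-1],[0.04,0,0,0,-1],[0,0,0,0,-1],[0,0,0,0,-1]])

```text
t: 18.2
ee_pos: [452.2, 274.3, 308.3]
orientation: [-2.191, -2.251, 0.003]
ft_force: [-0.3, 0.1, 0.8]
width: 0.3
```

```bash
python3 - <<'E'
from h import *
d=grab('top','t10');s=grab('scene','s10')
a=cv2.resize(d['color'][205:310,290:450],(800,525),interpolation=cv2.INTER_CUBIC);cv2.imwrite('pics/t10c.png',a)
cv2.imwrite('pics/s10c.png',cv2.resize(s['color'][215:335,160:340],(800,533),interpolation=cv2.INTER_CUBIC))
W=pts(s);a=np.load('pics/s9.npz')
for w in (W,pts(d)):
    m=(abs(w[...,0]-620.5)<11)&(abs(w[...,1]+2.5)<11)&(w[...,2]>75);print(m.sum(),np.percentile(w[m][:,2],[50,90]) if m.sum() else 0)
f=lambda u,v,h:ray(d,290+u/5,205+v/5,h)
w=pts(d);m=(abs(w[...,0]-558.8)<15)&(abs(w[...,1]+3.6)<15)&(w[...,2]>75);print('cap z',np.nanmedian(w[m][:,2]))
E
```

```text
57 [86.54636112 90.49860295]
48 [87.67197898 89.34436903]
cap z 110.3290803377441
```

View pics/t10c.png

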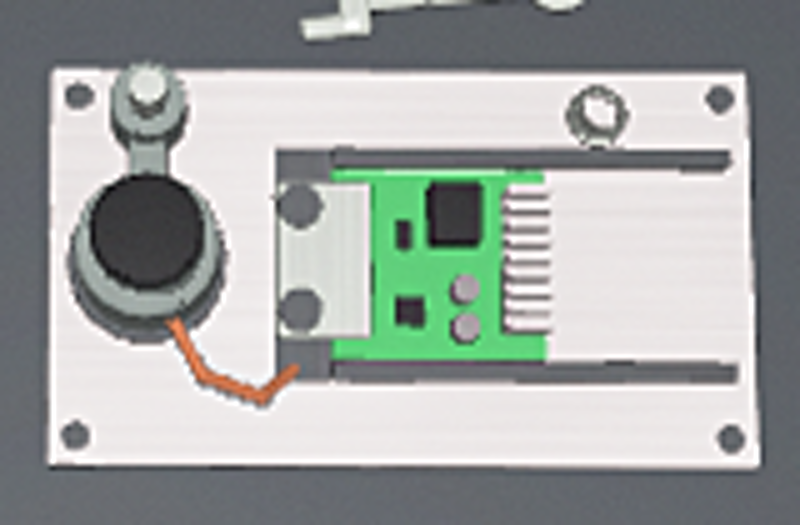

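View pics/s10c.png

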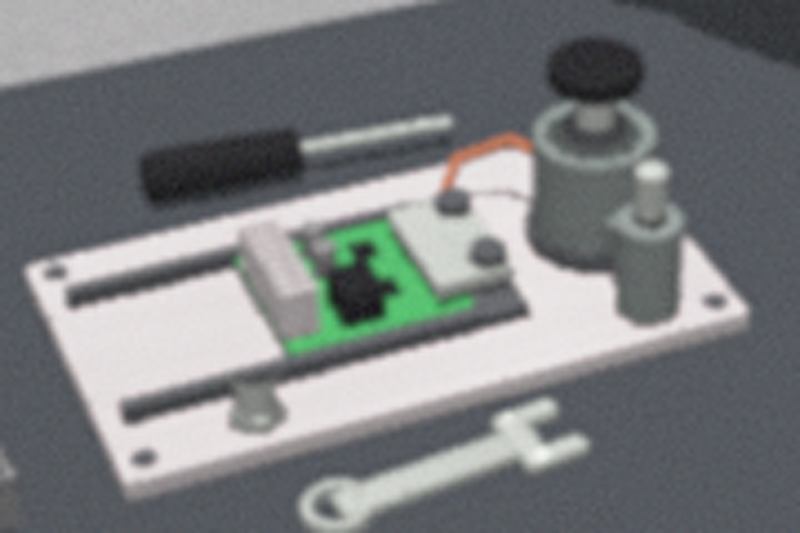

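View pics/t10.png

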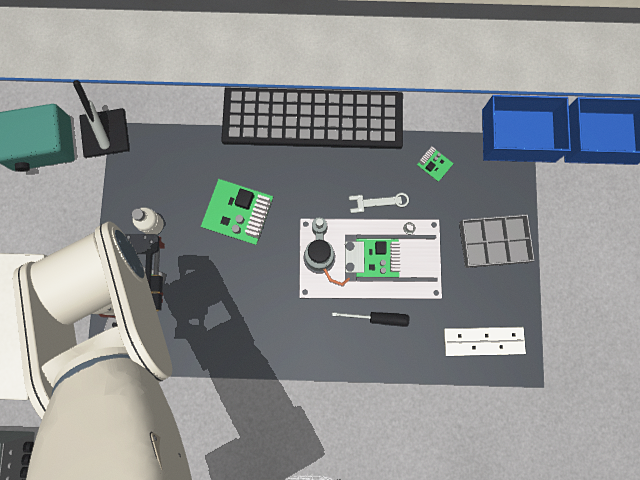

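```bash
python3 -c "
from h import *
print(telemetry.get_obs()['t'],ctrl.close_job())"
```

```text
the job is handed in; nothing more can be done
18.3 None
```

The job is done and handed in at 18.3 s. The middle-sized module is home against the stop, the pin stands fully out, and the plunger is back up.

- **Module:** I slid it about 38 mm with the fingertips behind its heat sink. It stalled against the stop at about 14 N. The last picture shows its front edge flush with the stop at both corners.
- **Pin and plunger:** I gave eight full strokes, with about 20–27 N at the bottom of each. The pin's top looked the same after strokes 6 and 7. At the end the depth image read it at about 88 mm, where the cap reads about 110 mm and should be 112, so the pin is at about 89 mm.
- **Bystanders:** By eye in the top view, the spool, screwdriver, wrench, breadboard, tray and bottle stand where they were. The arm hid the meter, so I could not check it, but the fingertips stayed over 220 mm up there.

**Not confirmed:** the dark ring at the pin's foot was not clearly visible at this image resolution. The pin being fully out rests on the height reading and on the strokes making no further difference.

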